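# Unlock the cash box and hold the key turned

## Robot

A 7-joint arm with a two-finger parallel gripper is mounted at the origin on a cart in front of the work surface, level with it; the furniture and walls round the work are solid. World frame = base frame: x ahead of the robot, y to its left, z up, the work surface at z = 0. Lengths are in m, angles in rad, forces in N, time in s.
With the tool pointing down it reaches from about 0.4 to 0.875 m from the base axis. Payload 19.3 kg.
Tool frame: the origin (TCP) lies between the finger pads; the fingertips stand bot.tcp_to_tips ahead of it and the grasp point (between the pads) is the TCP (bot.tcp_to_tips is the distance from the TCP to the fingertips, in m); z points along the fingers, y is the line along which they close (so a half turn about z gives the same grasp; the last joint's range is limited). The gripper opens to 85 mm and grips with 20 to 120 N. Pads are 22 mm wide; open, the fingers measure 114 mm over their backs; the gripper's body (76 mm by 85 mm) begins 54 mm behind the grasp point. The pads swing forward as they close: fully open they stand 13 mm farther back than shut.
Start: joints at [-1.209, 0.521, -0.036, 1.599, 0.021, 1.021, -0.113], TCP at [0.262, 0.568, 0.25] pointing down, gripper open.
Joint ranges: [-2.91, 2.91], [-0.3, 2.13], [-1.5, 1.42], [0.17, 2.43], [-1.26, 4.41], [0.16, 1.93], [-2.52, 2.52]. Speed limits (rad/s): [1.89, 1.89, 2.39, 2.39, 3.01, 3.01, 3.01].

## Interface

Orientations are given as [roll, pitch, yaw] about the fixed x, y, z axes, in that order (R = Rz(yaw) Ry(pitch) Rx(roll)).
In Python, from workcell import telemetry, grab_frame, bot gives the robot as it stands. The module is installed in compiled form; this text tells all that it offers.
- The arm moves only by the shell command python3 -m crank 'ROWS' [FORCE]. ROWS is text: rows parted by semicolons, each of 7 numbers parted by spaces: the finger opening in m, from 0 to 0.0854, then the shift along the tool's x, y, z in m, then the turn, a rotation vector about the tool's x, y, z in degrees. A call has exactly 8 rows; each row shifts and turns the commanded pose from where the row before left it, along the tool's axes as they then stand; what a row does not reach is not made up. A row lasts 1/12 s, in which the tool goes at most 41.7 mm and 7.16 degrees, less where a joint would pass 70% of its speed; a pose out of reach is approached as far as the arm can. A call with a gripper value outside its range is refused whole. The fingers move at their own pace and stop on an object; FORCE is the grip in N (left out, the last holds). Time passes only in rows, so rows that do not move let the fingers close, or fill a call up. It gives the time, the measured TCP pose, the force, the opening and the grip force at its end, in the units of the state.
- telemetry.observe(): the state, without advancing time (a new reading comes with each control period).
- grab_frame(name): name is "scene" or "top" or "wrist"; returns a dict with "pixels" (384x512x3 uint8, red, green, blue), "depth" (384x512 float32, m along the optical axis (not along the pixel's ray), 0 where there is no reading), "vertical_fov" (degrees; the focal length in pixels is half the picture's height over the tangent of half this angle, whatever the lens; pixels are square), "cx", "cy" (the principal point, pixels), "R" (3x3) and "t" (3): a world point X has camera coordinates R X + t; the wrist camera has in their place "hand_eye" (4x4, takes a point from camera to tool coordinates, whose origin is the TCP and whose axes are the flange's). Camera axes: x right, y down, z forward; pixel columns grow to the right and rows downward; lengths in m; the calibration is good to about 2 mm. The wrist camera is an equidistant fisheye: a pixel r from the principal point sees the ray r / f radians off the axis. A picture is of the moment at which its call begins: read the wrist's pose just before it.
- bot.job_done(): hands the job in; it is judged then, once.
The state is a dict: "clock": time; "qpos": joint angles; "qd": joint speeds; "joint_efforts": joint torques, N m; "position": TCP position; "tool_rot": TCP orientation; "force": force on the tool from outside, world axes, zero at the start; "moment": the same for the moment, N m; "grip_width": finger opening in m; "finger_force": force on a finger pad.
Only numpy, scipy, OpenCV 4.12 (cv2) and the standard library are available. Lean on these libraries where they do the work, as an engineer would, in place of code of your own. Each camera call takes 0.05 s, during which the arm holds its last target. There are 200 camera calls.

## Task

Take the red key out of the wooden key stand and push it all the way home into the lock on top of the grey cash box, working it down past the sticky pins; then turn it a quarter turn clockwise, to its stop, and hold it there, because the lock springs back. Finish while still gripping the key, pushed home and turned, and leave the blue key and the other things on the desk where they are.

Things in the scene. Friction and masses are not known exactly. Their poses are not given: they have to be found in the camera images.
- red_key: the key to use, 82 mm long, 50 to 100 g, upright in the stand at the start. Origin: centre of its lower end, which goes into the lock; z up along the key. Its foot is a flat steel tab 10 mm high, 18 mm wide along x, 5 mm thick along y (lowest 7 mm taper to 11 x 3 mm), the same either way round; above it a round shank 6 mm thick, with a 12 mm collar at z = 40 to 44 mm, then the bow
- red_key_bow (a point): centre of the red key's bow, on the key's axis, 63 mm above the key's origin; axes as the key's. The bow is a red plastic block 26 mm along x, 14 mm along y, 38 mm high (44 to 82 mm above the key's origin), flat on all four sides
- blue_key: another key of the same size and build with a blue bow, in the other slot of the stand; leave it there
- key_stand: wooden block, 56 mm along x, 150 mm along y, 40 mm high, fixed; origin at the centre of its underside. Two slots 28 mm deep, 19.4 mm along x by 7.4 mm along y, at y = +45 and -45 mm; a key stands in each, its origin 12 mm above the underside, its x along the stand's x. Which key is in which slot varies
- cash_box: grey painted steel cash box, 134 mm along x, 184 mm along y, lid top 62 mm above its underside, fixed; origin at the centre of its underside. A folded steel bail handle, 12 mm high over the lid, runs along y at x = +47 mm. The lock sits in a brass plate in the middle of the lid
- keyhole (a point): centre of the keyhole at the top face of the brass plate, 64 mm above the box's underside; axes as the box's, z up. An upright slot 21 mm long along x, 8 mm wide along y, through a plate 9 mm thick. The key goes straight down with its x along the slot, either way round, and can turn only once its tab is below the plate (key's origin over 19 mm below this point)
- lock_home (a point): where the key's origin lies when fully home, on a solid stop 30 mm below the keyhole point; axes as the box's. On the way two sprung sticky pins at the slot's ends rub on the tab while the key's origin is about 11 to 25 mm below the keyhole point; pushing past takes some 5 to 15 N, and small turns to and fro help. They then snap in over the tab
- lock_plug (a joint): turn of the lock's plug, in rad: 0 at rest, growing clockwise seen from above, stop at 1.5. The key's tab turns it, with up to about 0.2 rad of play; a spring turns it back, 0.02 N m at rest, 0.07 N m at the stop. It draws in a small brass latch tongue at the front of the box, which is not to be handled
- office_stapler: desk stapler, 34 x 135 x 46 mm, long along its y; origin at the centre of its underside; leave alone
- rubber_eraser: eraser, 18 x 43 x 12 mm, long along its y; origin at the centre of its underside; leave alone
- pink_tape: small roll of pink paper tape, 52 mm across, 18 mm high; origin at the centre of its underside; leave alone

How it is judged:
By the outcome, as a careful person would: the job done as asked, in the order asked, and still so for the second after the job is handed in, while the arm keeps its last pose, push and grip.
It also fails if it takes over 51 s, if anything falls off the work surface, if the arm or the gripper's body presses on something with over 40 N, if the wrist force passes 120 N, or if a joint passes its speed limit or range.

## Working session

There is one attempt and no reset: what is moved stays moved. The work goes in short steps, Python scripts to look and compute and a shell command to move; the robot and the scene stay as the last step left them, time stands still between calls to the robot, and variables do not carry over. Pictures are saved under pics/ and viewed, at most 10 in all, crops included, and the job is handed in when it is done.

```bash
mkdir -p pics; cat > h.py <<'E'
import numpy as np, cv2
from workcell import telemetry, grab_frame, bot
def f_of(F): return F["pixels"].shape[0]/2/np.tan(np.radians(F["vertical_fov"]/2))
def cloud(F):
    f=f_of(F); d=F["depth"]; v,u=np.mgrid[:d.shape[0],:d.shape[1]]
    c=np.stack([(u-F["cx"])/f*d,(v-F["cy"])/f*d,d],-1)
    return (c-F["t"])@F["R"]
def save(F,n): cv2.imwrite("pics/"+n,F["pixels"][:,:,::-1])
E
python3 - <<'E'
from h import *
s=telemetry.observe(); print({k:np.round(v,3).tolist() for k,v in s.items()}, bot.tcp_to_tips)
Fs=grab_frame("scene");Ft=grab_frame("top")
im=np.hstack([Fs["pixels"],Ft["pixels"]])
save(Fs,"s0.png");save(Ft,"t0.png")
np.savez("f0.npz",s=cloud(Fs),t=cloud(Ft),sp=Fs["pixels"],tp=Ft["pixels"])
print(Ft["R"],Ft["t"],f_of(Ft))
E
```

```text
{'clock': 0.0, 'qpos': [-1.209, 0.522, -0.036, 1.6, 0.021, 1.021, -0.113], 'qd': [0.001, 0.0, -0.001, 0.0, 0.001, -0.0, -0.0], 'joint_efforts': [0.0, -92.709, 1.98, -36.993, 0.018, 0.008, -0.0], 'position': [0.261, 0.567, 0.25], 'tool_rot': [-3.14, 0.0, 2.71], 'force': [-0.667, -0.209, -0.222], 'moment': [-0.033, -0.009, 0.015], 'finger_force': 0.0, 'grip_width': 0.085} 0.019
[[ 0.00971658 -0.99973512  0.02086317]
 [-0.99349577 -0.01201896 -0.11323294]
 [ 0.1134537  -0.01962724 -0.9933494 ]] [0.17098745 0.54465716 0.93277472] 358.90446961482775
```

View pics/t0.png

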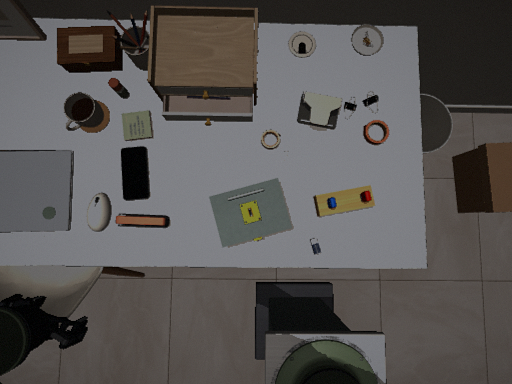

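View pics/s0.png

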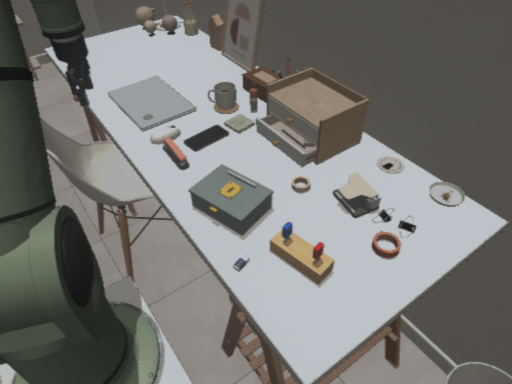

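The top view shows the stand at about (345,200), with red at (366,196) and blue at (332,203). The box is centred near (251,212), with its handle on the far (+x) side.

```bash
python3 - <<'E'
from h import *
z=np.load("f0.npz")
for n in "ts":
    P=z[n]; im=z[n+"p"]; hsv=cv2.cvtColor(im,cv2.COLOR_RGB2HSV).astype(int)
    H,S,V=hsv[...,0],hsv[...,1],hsv[...,2]
    X,Y,Z=P[...,0],P[...,1],P[...,2]
    reg=(X>.3)&(X<.85)&(Y>-.5)&(Y<.4)
    def rep(name,m):
        q=P[m]; 
        if len(q)<5: print(n,name,"few",len(q));return
        r=cv2.minAreaRect((q[:,:2]*1000).astype(np.float32)); print(n,name,len(q),"med",np.round(np.median(q,0),4),"z95",np.round(np.percentile(q[:,2],[5,95]),3),"rect",np.round(r[0],1),np.round(r[1],1),round(r[2],1))
    red=((H<6)|(H>174))&(S>170)&(V>80)&reg&(Z>.03); rep("red",red)
    blue=(H>105)&(H<130)&(S>150)&reg&(Z>.03); rep("blue",blue)
    rep("redtop",red&(Z>.085)); rep("bluetop",blue&(Z>.085))
    wood=(H>10)&(H<24)&(S>120)&reg&(abs(Z-.04)<.006)&(Y<0); rep("wood",wood)
    lid=(abs(Z-.062)<.006)&reg&(S<90)&(Y>-.1)&(X<.65); lid=cv2.morphologyEx(lid.astype(np.uint8),cv2.MORPH_OPEN,np.ones((3,3)))>0; rep("lid",lid)
    yel=(H>20)&(H<34)&(S>150)&reg&(abs(Z-.064)<.01); rep("plate",yel)
    hand=(Z>.070)&(Z<.085)&reg&(S<60)&(X<.65)&(Y>-.1)&(Y<.25); rep("handle",hand)
F=dict(np.load("f0.npz")); 
a=cv2.resize(F["tp"][170:260,200:390],None,fx=4,fy=4,interpolation=cv2.INTER_CUBIC)
cv2.imwrite("pics/c1.png",a[:,:,::-1])
E
```

```text
t red 44 med [ 0.5103 -0.0906  0.0938] z95 [0.091 0.096] rect [510.5 -91.1] [23.5 10.6] 10.0
t blue 67 med [4.917e-01 1.000e-04 9.340e-02] z95 [0.067 0.097] rect [460.   91.4] [ 22.8 214.4] 19.4
t redtop 44 med [ 0.5103 -0.0906  0.0938] z95 [0.091 0.096] rect [510.5 -91.1] [23.5 10.6] 10.0
t bluetop 53 med [ 0.493  -0.0009  0.0941] z95 [0.087 0.452] rect [460.   91.4] [ 22.8 214.4] 19.4
t wood 492 med [ 0.5079 -0.0643  0.0402] z95 [0.037 0.043] rect [504.7 -59.3] [ 52.6 124.8] 11.1
t lid 3252 med [0.4638 0.2025 0.0624] z95 [0.06  0.065] rect [467.5 202.7] [134.2 183.8] 16.1
t plate 285 med [0.4673 0.2031 0.0644] z95 [0.062 0.067] rect [603.7 210.3] [328.3  49.9] 3.0
t handle 87 med [0.5127 0.2114 0.0728] z95 [0.071 0.076] rect [514.4 126. ] [ 24.8 247.4] 1.2
s red 26 med [ 0.5091 -0.0951  0.0939] z95 [0.093 0.096] rect [509.2 -95.9] [19.7  7.6] 8.0
s blue 29 med [ 0.4911 -0.0072  0.0946] z95 [0.093 0.096] rect [491.7  -7.2] [19.3  9. ] 12.9
s redtop 26 med [ 0.5091 -0.0951  0.0939] z95 [0.093 0.096] rect [509.2 -95.9] [19.7  7.6] 8.0
s bluetop 29 med [ 0.4911 -0.0072  0.0946] z95 [0.093 0.096] rect [491.7  -7.2] [19.3  9. ] 12.9
s wood few 0
s lid 2151 med [0.4589 0.1811 0.0622] z95 [0.06  0.064] rect [468.6 201.1] [137.5 186.1] 16.0
s plate few 0
s handle 75 med [0.5145 0.1985 0.073 ] z95 [0.071 0.08 ] rect [514.   74.3] [347.9  27. ] 89.9
```

View pics/c1.png

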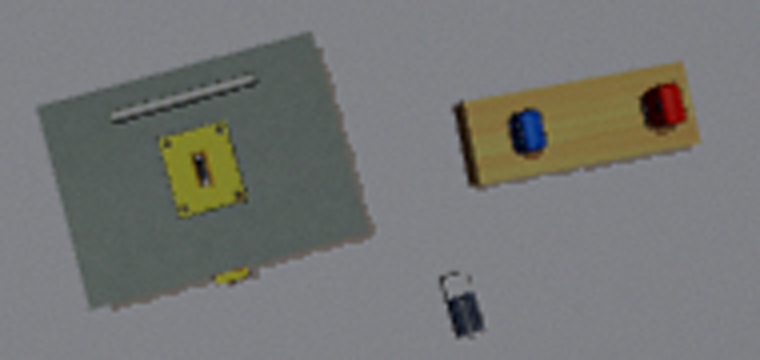

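```bash
cat >> h.py <<'E'
from scipy.spatial.transform import Rotation as Ro
def tool():
    s=telemetry.observe(); return s,np.array(s["position"]),Ro.from_euler("xyz",s["tool_rot"]).as_matrix()
def need(p,psi):
    "tool-frame shift (mm) and tool rotvec (deg) to world position p, tool down, yaw psi deg"
    s,t,R=tool(); G=Ro.from_euler("xyz",[np.pi,0,np.radians(psi)]).as_matrix()
    print("pos",np.round(t,4),"rot",np.round(np.degrees(s["tool_rot"]),2),"clk",round(s["clock"],2),"q7",round(s["qpos"][6],3),"F",np.round(s["force"],1),"grip",s["grip_width"])
    print("shift mm now",np.round(1000*R.T@(np.array(p)-t),1),"shift mm in goal frame",np.round(1000*G.T@(np.array(p)-t),1),"turn deg",np.round(np.degrees(Ro.from_matrix(R.T@G).as_rotvec()),2))
E
python3 -m crank '0.0854 0 0 0 0 0 -4; 0.0854 0 0 0 0 0 -6; 0.0854 0 0 0 0 0 -6; 0.0854 0 0 0 0 0 -6; 0.0854 0 0 0 0 0 -6; 0.0854 0 0 0 0 0 -6; 0.0854 0 -0.01 0 0 0 -2; 0.0854 -0.002 -0.02 0 0 0 0' 40
python3 -c "
from h import *
need([.510,-.092,.2],191.3)"
```

```text
clock: 0.77
position: [0.2678, 0.5394, 0.2496]
tool_rot: [3.141, -0.001, -2.94]
force: [-0.5, -0.6, -1.1]
grip_width: 0.0856
finger_force: 0.0
pos [0.2678 0.5394 0.2496] rot [ 1.7998e+02 -7.0000e-02 -1.6845e+02] clk 0.77 q7 0.473 F [-0.5 -0.6 -1.1] grip 0.08564692069973182
shift mm now [-110.9 -667.1   49.3] shift mm in goal frame [-113.8 -666.6   49.6] turn deg [ 0.02 -0.07  0.25]
```

```bash
python3 -m crank '0.06 -0.005 -0.03 0 0 0 0; 0.06 -0.006 -0.036 0 0 0 0; 0.06 -0.006 -0.036 0 0 0 0; 0.06 -0.006 -0.036 0 0 0 0; 0.06 -0.006 -0.036 0 0 0 0; 0.06 -0.006 -0.036 0 0 0 0; 0.06 -0.006 -0.036 0 0 0 0; 0.06 -0.006 -0.036 0 0 0 0' 
python3 -m crank '0.06 -0.006 -0.036 0 0 0 0; 0.06 -0.006 -0.036 0 0 0 0; 0.06 -0.006 -0.036 0 0 0 0; 0.06 -0.006 -0.036 0 0 0 0; 0.06 -0.006 -0.036 0.01 0 0 0; 0.06 -0.006 -0.036 0.01 0 0 0; 0.06 -0.006 -0.036 0.01 0 0 0; 0.06 -0.006 -0.036 0.01 0 0 0' 
python3 -c "
from h import *
need([.510,-.092,.2],191.3)"
```

```text
clock: 1.43
position: [0.3704, 0.2693, 0.2502]
tool_rot: [-3.142, -0.0, -2.945]
force: [0.5, 0.4, 1.0]
grip_width: 0.0598
finger_force: 0.0
clock: 2.1
position: [0.4737, -0.0038, 0.2099]
tool_rot: [-3.141, 0.0, -2.945]
force: [0.4, 1.5, 0.7]
grip_width: 0.0598
finger_force: 0.0
pos [ 0.4737 -0.0038  0.2099] rot [-1.7999e+02  1.0000e-02 -1.6873e+02] clk 2.1 q7 1.663 F [0.4 1.5 0.7] grip 0.059825087378182866
shift mm now [-18.3 -93.6   9.9] shift mm in goal frame [-18.3 -93.6   9.9] turn deg [-0.01  0.01 -0.03]
```

```bash
python3 -m crank '0.06 -0.005 -0.025 0.005 0 0 0; 0.06 -0.005 -0.025 0 0 0 0; 0.06 -0.004 -0.02 0 0 0 0; 0.06 -0.002 -0.01 0 0 0 0; 0.06 0 0 0 0 0 0; 0.06 0 0 0 0 0 0; 0.06 0 0 0 0 0 0; 0.06 0 0 0 0 0 0' 
python3 - <<'E'
from h import *
need([.510,-.092,.2],191.3)
s,t,R=tool(); F=grab_frame("wrist"); save(F,"w1.png"); print(F["hand_eye"],F["cx"],F["cy"],f_of(F))
np.savez("w1.npz",d=F["depth"],p=F["pixels"],he=F["hand_eye"],t=t,R=R,c=[F["cx"],F["cy"],f_of(F)])
E
```

```text
clock: 2.77
position: [0.5046, -0.0761, 0.2054]
tool_rot: [3.141, -0.0, -2.944]
force: [0.7, -0.0, -0.1]
grip_width: 0.0597
finger_force: 0.0
pos [ 0.5046 -0.0761  0.2054] rot [ 179.98   -0.   -168.66] clk 2.77 q7 1.827 F [ 0.7 -0.  -0.1] grip 0.059684485244156656
shift mm now [ -2.2 -16.7   5.4] shift mm in goal frame [ -2.2 -16.6   5.4] turn deg [ 0.02 -0.    0.04]
[[ 6.36730888e-04 -9.47709172e-01 -3.19134643e-01  8.10577196e-02]
 [ 9.99998680e-01  1.26413194e-04  1.61977747e-03  9.34901536e-04]
 [-1.49473513e-03 -3.19135253e-01  9.47708001e-01 -1.23401904e-01]
 [ 0.00000000e+00  0.00000000e+00  0.00000000e+00  1.00000000e+00]] 256.08910151510037 189.8691580630776 297.3186396354542
```

View pics/w1.png

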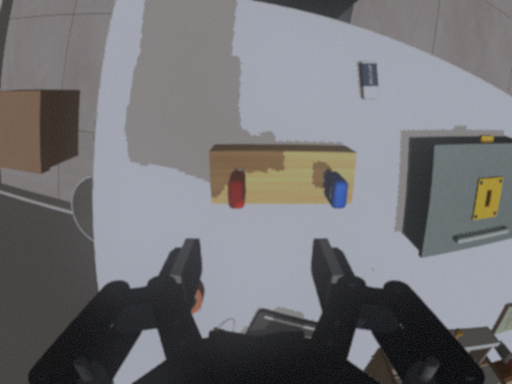

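The wrist view shows the red key at (237,190), the blue at (338,190), and the box plate at (487,198).

```bash
cat >> h.py <<'E'
def wcloud(z):
    cx,cy,f=z["c"]; d=z["d"]; v,u=np.mgrid[:d.shape[0],:d.shape[1]]
    x,y=u-cx,v-cy; r=np.hypot(x,y)+1e-9; k=np.tan(np.clip(r/f,0,1.5))/r*d
    c=np.stack([x*k,y*k,d],-1)@z["he"][:3,:3].T+z["he"][:3,3]
    return c@z["R"].T+z["t"]
def wgrab(n):
    s,t,R=tool(); F=grab_frame("wrist"); save(F,n+".png")
    z=dict(d=F["depth"],p=F["pixels"],he=F["hand_eye"],t=t,R=R,c=[F["cx"],F["cy"],f_of(F)]); np.savez(n+".npz",**z); return z
def rect(q,name):
    r=cv2.minAreaRect((q[:,:2]*1000).astype(np.float32)); print(name,len(q),"z",np.round(np.percentile(q[:,2],[5,50,95]),4),"rect",np.round(r[0],1),np.round(r[1],1),round(r[2],1))
E
python3 - <<'E'
from h import *
z=np.load("w1.npz");P=wcloud(z);hsv=cv2.cvtColor(z["p"],cv2.COLOR_RGB2HSV).astype(int);H,S,V=[hsv[...,i] for i in range(3)]
Z=P[...,2];v,u=np.mgrid[:384,:512]
b=(u>200)&(u<370)&(v>140)&(v<215)&(z["d"]>0)
red=b&((H<8)|(H>172))&(S>150)&(u<260); rect(P[red],"redall"); 
zt=np.percentile(P[red][:,2],90);rect(P[red&(Z>zt-.006)],"redtop")
bl=b&(H>100)&(H<130)&(S>130); zt=np.percentile(P[bl][:,2],90);rect(P[bl&(Z>zt-.006)],"bluetop")
rect(P[b&(abs(Z-.04)<.004)],"standtop")
b=(u>400)&(v>120)&(v<270)&(z["d"]>0)
yel=b&(H>18)&(H<36)&(S>150)&(v>160); rect(P[yel&(abs(Z-.064)<.006)],"plate")
E
```

```text
redall 37 z [0.0926 0.0934 0.0947] rect [510.2 -89.8] [20.6  7. ] 16.6
redtop 37 z [0.0926 0.0934 0.0947] rect [510.2 -89.8] [20.6  7. ] 16.6
bluetop 290 z [0.0921 0.0935 0.0947] rect [492.5  -3.5] [21.9 10.9] 11.4
standtop 6349 z [0.0386 0.0398 0.041 ] rect [501.8 -46.7] [ 56.6 150.8] 11.4
plate 754 z [0.0629 0.0642 0.0653] rect [467.1 202.5] [50.7 43.6] 15.7
```

```bash
python3 -m crank '0.06 -0.001 -0.004 0.005 0 0 0; 0.06 -0.001 -0.005 0.012 0 0 0; 0.06 -0.0012 -0.0045 0.018 0 0 0; 0.06 0 -0.0025 0.018 0 0 0; 0.06 0 0 0.015 0 0 0; 0.06 0 0 0.005 0 0 0; 0.06 0 0 0 0 0 0; 0.06 0 0 0 0 0 0' 
python3 -c "
from h import *
need([.5107,-.0908,.075],191.4)"
```

```text
clock: 3.48
position: [0.5112, -0.0923, 0.1326]
tool_rot: [-3.142, -0.0, -2.945]
force: [0.7, 0.0, -0.3]
grip_width: 0.0604
finger_force: 0.0
pos [ 0.5112 -0.0923  0.1326] rot [-180.     -0.   -168.73] clk 3.48 q7 1.863 F [ 0.7  0.  -0.3] grip 0.06037428438771816
shift mm now [ 0.2  1.5 57.6] shift mm in goal frame [ 0.2  1.5 57.6] turn deg [-0.   -0.   -0.13]
```

```bash
python3 -m crank '0.06 0 0.0015 0.008 0 0 -0.13; 0.06 0 0 0.014 0 0 0; 0.06 0 0 0.014 0 0 0; 0.06 0 0 0.012 0 0 0; 0.06 0 0 0.007 0 0 0; 0.06 0 0 0.0025 0 0 0; 0.06 0 0 0 0 0 0; 0.06 0 0 0 0 0 0' 
python3 - <<'E'
from h import *
need([.5107,-.0908,.075],191.4)
z=wgrab("pics/w2")
P=wcloud(z);hsv=cv2.cvtColor(z["p"],cv2.COLOR_RGB2HSV).astype(int);H,S=hsv[...,0],hsv[...,1]
m=((H<8)|(H>172))&(S>150)&(z["d"]>0)&(abs(P[...,2]-.09)<.008); rect(P[m],"red")
E
```

```text
clock: 4.15
position: [0.5111, -0.0909, 0.0753]
tool_rot: [-3.141, 0.001, -2.943]
force: [-0.6, 0.8, 0.9]
grip_width: 0.0602
finger_force: 0.0
pos [ 0.5111 -0.0909  0.0753] rot [-1.7999e+02  4.0000e-02 -1.6861e+02] clk 4.15 q7 1.864 F [-0.6  0.8  0.9] grip 0.060159454506604634
shift mm now [0.3 0.2 0.3] shift mm in goal frame [0.3 0.2 0.3] turn deg [-0.01  0.04 -0.01]
red 452 z [0.092  0.0934 0.0944] rect [509.1 -91.8] [22.7 10.7] 10.3
```

```bash
python3 -m crank '0 0 0 0 0 0 0; 0 0 0 0 0 0 0; 0 0 0 0 0 0 0; 0 0 0 0 0 0 0; 0 0 0 0 0 0 0; 0 0 0 0 0 0 0; 0 0 0 0 0 0 0; 0 0 0 0 0 0 0' 80
python3 -c "
from h import *
print(telemetry.observe()['force'],telemetry.observe()['moment'])
need([.5107,-.0908,.16],191.4)"
```

```text
clock: 4.87
position: [0.511, -0.0912, 0.0751]
tool_rot: [-3.141, 0.0, -2.943]
force: [-0.6, -2.3, 5.7]
grip_width: 0.013
finger_force: 77.8
[-0.59787675 -2.25505647  5.66996776] [-0.46870293  0.1344244  -0.08380285]
pos [ 0.511  -0.0912  0.0751] rot [-1.7998e+02  3.0000e-02 -1.6863e+02] clk 4.87 q7 1.864 F [-0.6 -2.3  5.7] grip 0.013006295431988273
shift mm now [  0.2   0.4 -84.9] shift mm in goal frame [  0.2   0.4 -84.9] turn deg [-0.02  0.03 -0.03]
```

```bash
python3 -m crank '0 0 0 -0.005 0 0 0; 0 0 0 -0.01 0 0 0; 0 0 0 -0.015 0 0 0; 0 0 0 -0.018 0 0 0; 0 0 0 -0.018 0 0 0; 0 0 0 -0.014 0 0 0; 0 0 0 -0.006 0 0 0; 0 0 0 0 0 0 0' 80
python3 - <<'E'
from h import *
print(telemetry.observe()['moment'])
need([.4675,.2025,.17],196)
z=wgrab("w3"); cv2.imwrite("pics/w3c.png",cv2.resize(z["p"][130:384,150:400],None,fx=2.3,fy=2.3)[:,:,::-1])
E
```

```text
clock: 5.53
position: [0.5114, -0.0907, 0.1624]
tool_rot: [-3.141, 0.002, -2.943]
force: [0.1, -0.1, -0.0]
grip_width: 0.0132
finger_force: 78.6
[-0.00529462 -0.00794103 -0.00554715]
pos [ 0.5114 -0.0907  0.1624] rot [-1.7998e+02  1.3000e-01 -1.6860e+02] clk 5.53 q7 1.861 F [ 0.1 -0.1 -0. ] grip 0.013225172638781948
shift mm now [-15.  296.1  -7.7] shift mm in goal frame [-38.7 294.   -7.6] turn deg [-0.03  0.13 -4.6 ]
```

View pics/w3c.png

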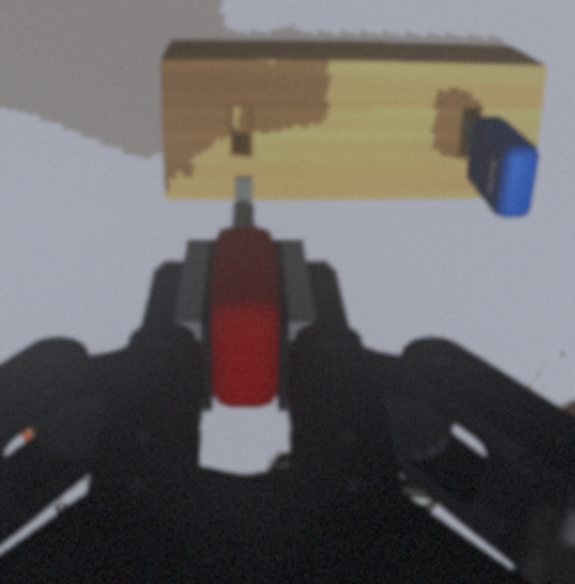

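```bash
python3 -m crank '0 0 0 0 0 0 -2.3; 0 0 0 0 0 0 -2.3; 0 -0.002 0.014 0 0 0 0; 0 -0.003 0.025 0 0 0 0; 0 -0.005 0.035 0 0 0 0; 0 -0.005 0.035 0 0 0 0; 0 -0.005 0.035 0 0 0 0; 0 -0.005 0.035 0 0 0 0' 80
python3 -m crank '0 -0.005 0.035 0 0 0 0; 0 -0.004 0.035 0 0 0 0; 0 -0.003 0.025 0 0 0 0; 0 -0.001 0.012 0 0 0 0; 0 -0.001 0.006 0 0 0 0; 0 0 0 0 0 0 0; 0 0 0 0 0 0 0; 0 0 0 0 0 0 0' 80
python3 - <<'E'
from h import *
need([.4675,.2025,.14],196)
z=wgrab("w4"); cv2.imwrite("pics/w4c.png",cv2.resize(z["p"][100:354,130:430],None,fx=2.3,fy=2.3)[:,:,::-1])
P=wcloud(z);hsv=cv2.cvtColor(z["p"],cv2.COLOR_RGB2HSV).astype(int);H,S=hsv[...,0],hsv[...,1]
m=(H>18)&(H<36)&(S>140)&(abs(P[...,2]-.064)<.006); rect(P[m],"plate")
m=(abs(P[...,2]-.062)<.004);m=cv2.morphologyEx(m.astype(np.uint8),cv2.MORPH_OPEN,np.ones((3,3)))>0; rect(P[m],"lid")
E
```

```text
clock: 6.25
position: [0.4845, 0.0896, 0.1599]
tool_rot: [3.141, -0.001, -2.863]
force: [1.2, -0.3, -0.4]
grip_width: 0.0131
finger_force: 78.6
clock: 6.92
position: [0.4681, 0.1989, 0.1606]
tool_rot: [-3.141, -0.0, -2.864]
force: [0.8, -0.3, -0.3]
grip_width: 0.0128
finger_force: 78.6
pos [0.4681 0.1989 0.1606] rot [-1.7996e+02 -3.0000e-02 -1.6412e+02] clk 6.92 q7 1.329 F [ 0.8 -0.3 -0.3] grip 0.012843135364123801
shift mm now [-0.4  3.6 20.6] shift mm in goal frame [-0.4  3.6 20.6] turn deg [-0.04 -0.03 -0.12]
plate 2216 z [0.0627 0.0637 0.0648] rect [467.7 204. ] [51.7 42.5] 15.8
lid 30547 z [0.0608 0.0619 0.0638] rect [652.3 150.1] [453.9 972.5] 21.7
```

View pics/w4c.png

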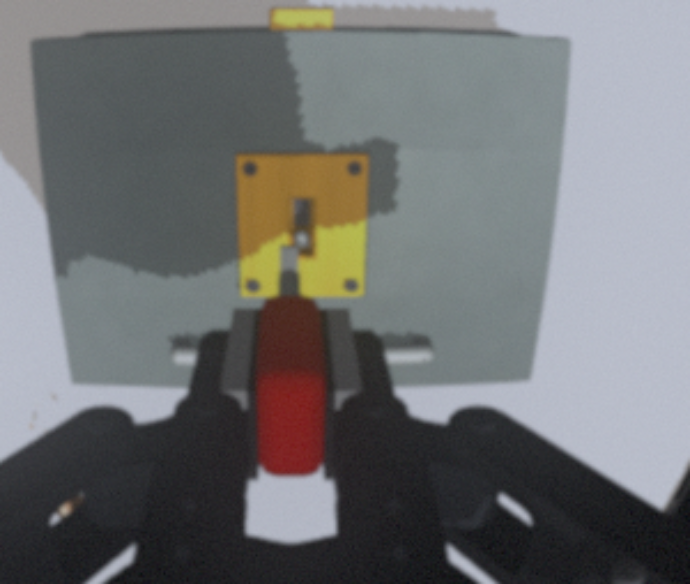

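The crop shows the keyhole centred at about (303,227), i.e. full-frame (261.7,198.7). The key tip is at about (289,247), i.e. (255.7,207), so the keyhole is a few mm towards +y of the key.

```bash
python3 - <<'E'
from h import *
z=np.load("w4.npz"); cx,cy,f=z["c"]; he=z["he"]
def ray(u,v):
    x,y=u-cx,v-cy;r=np.hypot(x,y);th=r/f
    return he[:3,:3]@np.array([np.sin(th)*x/r,np.sin(th)*y/r,np.cos(th)])
for n,(u,v),h in [("hole",(261.7,198.7),.1606-.064),("tip",(255.7,207),.063),("slot top end",(130+302/2.3,100+199/2.3),.0966),("slot bottom end",(130+304/2.3,100+256/2.3),.0966)]:
    d=ray(u,v); k=(h-he[2,3])/d[2]; p=he[:3,3]+k*d; print(n,np.round(1000*p,1),np.round(z["R"]@p+z["t"],4))
# where key tip bottom-front edge should project
for p in [(0,0,.063),(.0055,0,.063),(-.0055,0,.063),(.009,0,.053)]:
    c=he[:3,:3].T@(np.array(p)-he[:3,3]); r=np.hypot(c[0],c[1]);th=np.arctan2(r,c[2]); u,v=cx+f*th*c[0]/r,cy+f*th*c[1]/r
    print(p,"crop px",(u-130)*2.3,(v-100)*2.3)
E
```

```text
hole [-0.5  5.7 96.6] [0.467  0.2044 0.064 ]
tip [ 6.   0.9 63. ] [0.4621 0.1981 0.0976]
slot top end [ 9.6  5.3 96.6] [0.4574 0.2013 0.064 ]
slot bottom end [-11.3   6.1  96.6] [0.4773 0.2078 0.064 ]
(0, 0, 0.063) crop px 286.03786627012084 264.7770163317135
(0.0055, 0, 0.063) crop px 286.01023340836144 247.62246890770555
(-0.0055, 0, 0.063) crop px 286.06656121931536 281.56567894691943
(0.009, 0, 0.053) crop px 285.84924915791515 249.45099363667387
```

```bash
python3 -m crank '0 -0.0003 0.002 0.002 0 0 0; 0 -0.0002 0.002 0.005 0 0 0; 0 0 0.0008 0.007 0 0 0; 0 0 0 0.007 0 0 0; 0 0 0 0.005 0 0 0; 0 0 0 0.003 0 0 0; 0 0 0 0 0 0 0; 0 0 0 0 0 0 0' 80
python3 - <<'E'
from h import *
need([.4674,.2036,.127],196)
z=wgrab("w5"); cv2.imwrite("pics/w5c.png",cv2.resize(z["p"][160:260,190:330],None,fx=5,fy=5,interpolation=cv2.INTER_CUBIC)[:,:,::-1])
E
```

```text
clock: 7.63
position: [0.467, 0.2052, 0.1316]
tool_rot: [-3.141, -0.0, -2.863]
force: [0.7, 1.0, -0.9]
grip_width: 0.0128
finger_force: 78.6
pos [0.467  0.2052 0.1316] rot [-1.7999e+02 -2.0000e-02 -1.6401e+02] clk 7.63 q7 1.318 F [ 0.7  1.  -0.9] grip 0.012779468629245368
shift mm now [ 0.  -1.7  4.6] shift mm in goal frame [ 0.  -1.7  4.6] turn deg [-0.01 -0.02 -0.01]
```

View pics/w5c.png

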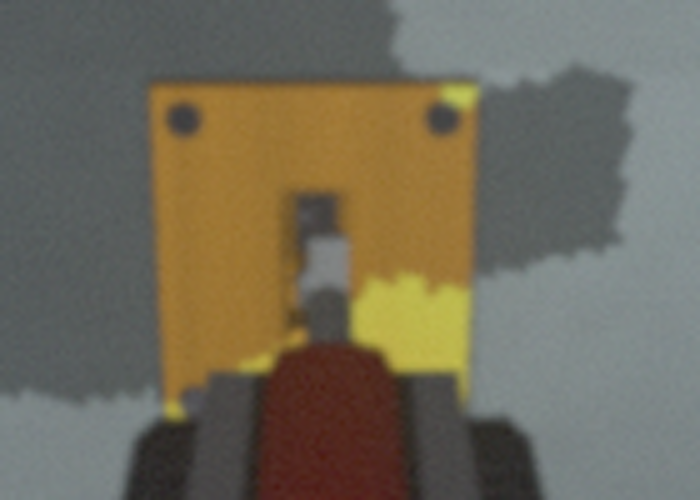

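The tip sits at column 326 against a slot centre of 316, so it is about 1.4 mm too far in +y. I'll correct that and descend into the slot.

```bash
python3 -m crank '0 0 -0.0008 0 0 0 0; 0 0 -0.0007 0 0 0 0; 0 0 0 0 0 0 0; 0 0 0 0.002 0 0 0; 0 0 0 0.003 0 0 0; 0 0 0 0.003 0 0 0; 0 0 0 0.002 0 0 0; 0 0 0 0 0 0 0' 80
python3 -c "
from h import *
print(telemetry.observe()['moment']);need([.4674,.2036,.097],196)"
```

```text
clock: 8.35
position: [0.4671, 0.2038, 0.1212]
tool_rot: [-3.141, -0.001, -2.862]
force: [0.0, -1.4, -0.7]
grip_width: 0.0131
finger_force: 78.6
[-0.02747614 -0.01185945 -0.02319767]
pos [0.4671 0.2038 0.1212] rot [-1.7999e+02 -5.0000e-02 -1.6400e+02] clk 8.35 q7 1.32 F [ 0.  -1.4 -0.7] grip 0.013139171588091376
shift mm now [-0.2 -0.2 24.2] shift mm in goal frame [-0.2 -0.2 24.2] turn deg [-0.01 -0.05 -0.  ]
```

```bash
python3 -m crank '0 0 0 0.001 0 0 0; 0 0 0 0.0015 0 0 0; 0 0 0 0.0015 0 0 0; 0 0 0 0.0015 0 0 0; 0 0 0 0.0015 0 0 0; 0 0 0 0.001 0 0 0; 0 0 0 0.0005 0 0 0; 0 0 0 0 0 0 0' 80
python3 -c "
from h import *
print(telemetry.observe()['moment']);need([.4674,.2036,.097],196)"
```

```text
clock: 9.02
position: [0.4674, 0.2038, 0.1132]
tool_rot: [-3.142, -0.0, -2.863]
force: [0.3, -0.9, -0.9]
grip_width: 0.0131
finger_force: 78.6
[-0.01702374  0.06475192 -0.05481612]
pos [0.4674 0.2038 0.1132] rot [-1.8000e+02 -1.0000e-02 -1.6401e+02] clk 9.02 q7 1.32 F [ 0.3 -0.9 -0.9] grip 0.01305511092390016
shift mm now [ 0.  -0.2 16.2] shift mm in goal frame [ 0.  -0.2 16.2] turn deg [-0.   -0.01 -0.01]
```

```bash
python3 -m crank '0 0 0 0.001 0 0 2; 0 0 0 0.001 0 0 -4; 0 0 0 0.001 0 0 4; 0 0 0 0.001 0 0 -4; 0 0 0 0.001 0 0 4; 0 0 0 0.001 0 0 -4; 0 0 0 0.001 0 0 2; 0 0 0 0 0 0 0' 80
python3 -c "
from h import *
print(telemetry.observe()['moment']);need([.4674,.2036,.097],196)"
```

```text
clock: 9.68
position: [0.4678, 0.2041, 0.1066]
tool_rot: [3.141, 0.001, -2.864]
force: [1.3, 1.9, 0.9]
grip_width: 0.0131
finger_force: 78.9
[ 0.32938334 -0.08291107 -0.05741442]
pos [0.4678 0.2041 0.1066] rot [ 1.7998e+02  6.0000e-02 -1.6411e+02] clk 9.68 q7 1.318 F [1.3 1.9 0.9] grip 0.013089958631418024
shift mm now [ 0.6 -0.4  9.6] shift mm in goal frame [ 0.6 -0.4  9.6] turn deg [ 0.02  0.06 -0.11]
```

```bash
python3 -m crank '0 0 0 0.001 0 0 2; 0 0 0 0.001 0 0 -4; 0 0 0 0.001 0 0 4; 0 0 0 0.001 0 0 -4; 0 0 0 0.001 0 0 4; 0 0 0 0.001 0 0 -4; 0 0 0 0.001 0 0 2; 0 0 0 0 0 0 0' 80
python3 -c "
from h import *
print(telemetry.observe()['moment']);need([.4674,.2036,.097],196)"
```

```text
clock: 10.35
position: [0.4674, 0.2037, 0.0992]
tool_rot: [-3.141, -0.0, -2.864]
force: [0.6, -0.1, -1.1]
grip_width: 0.0132
finger_force: 78.6
[-0.12292857 -0.10291928  0.0225555 ]
pos [0.4674 0.2037 0.0992] rot [-1.7999e+02 -1.0000e-02 -1.6409e+02] clk 10.35 q7 1.317 F [ 0.6 -0.1 -1.1] grip 0.01318923823781287
shift mm now [ 0.  -0.1  2.2] shift mm in goal frame [ 0.  -0.1  2.2] turn deg [-0.01 -0.01 -0.09]
```

```bash
python3 -m crank '0 0 0 0.0005 0 0 0; 0 0 0 0.0005 0 0 0; 0 0 0 0.0005 0 0 0; 0 0 0 0.0005 0 0 0; 0 0 0 0.0005 0 0 0; 0 0 0 0.0005 0 0 0; 0 0 0 0 0 0 0; 0 0 0 0 0 0 0' 80
python3 -c "
from h import *
print(telemetry.observe()['moment']);need([.4674,.2036,.097],196)"
```

```text
clock: 11.02
position: [0.4676, 0.2038, 0.0969]
tool_rot: [-3.142, 0.001, -2.863]
force: [-2.4, -3.2, 16.3]
grip_width: 0.0133
finger_force: 81.2
[-0.80622208  0.64159134  0.03648658]
pos [0.4676 0.2038 0.0969] rot [-1.8000e+02  3.0000e-02 -1.6401e+02] clk 11.02 q7 1.318 F [-2.4 -3.2 16.3] grip 0.013293702456202866
shift mm now [ 0.3 -0.2 -0.1] shift mm in goal frame [ 0.3 -0.2 -0.1] turn deg [-0.    0.03 -0.01]
```

The key is on the stop: z matches home to 0.1 mm with a 16 N reaction. Turning clockwise (+tool z) now.

```bash
python3 -m crank '0 0 0 0 0 0 4; 0 0 0 0 0 0 6; 0 0 0 0 0 0 6; 0 0 0 0 0 0 6; 0 0 0 0 0 0 6; 0 0 0 0 0 0 6; 0 0 0 0 0 0 4; 0 0 0 0 0 0 0' 80
python3 -c "
from h import *
print(telemetry.observe()['moment']);need([.4676,.2038,.097],110)"
```

```text
clock: 11.68
position: [0.4679, 0.2033, 0.0969]
tool_rot: [-3.141, 0.001, 2.752]
force: [-1.3, -7.1, 17.3]
grip_width: 0.0128
finger_force: 80.9
[-1.84986785  0.29782407  0.04002105]
pos [0.4679 0.2033 0.0969] rot [-1.7999e+02  6.0000e-02  1.5768e+02] clk 11.68 q7 0.833 F [-1.3 -7.1 17.3] grip 0.012828995573150464
shift mm now [ 0.4  0.4 -0.1] shift mm in goal frame [ 0.6 -0.1 -0.1] turn deg [1.000e-02 6.000e-02 4.768e+01]
```

```bash
python3 -m crank '0 0 0 0 0 0 5; 0 0 0 0 0 0 6; 0 0 0 0 0 0 6; 0 0 0 0 0 0 6; 0 0 0 0 0 0 6; 0 0 0 0 0 0 6; 0 0 0 0 0 0 5; 0 0 0 0 0 0 0' 80
python3 -c "
from h import *
print(telemetry.observe()['moment']);need([.4676,.2038,.097],110)"
```

```text
clock: 12.35
position: [0.4676, 0.2028, 0.0968]
tool_rot: [-3.141, 0.001, 2.053]
force: [-3.5, -9.9, 20.1]
grip_width: 0.0131
finger_force: 81.6
[-2.50101493  0.83285676  0.10426514]
pos [0.4676 0.2028 0.0968] rot [-1.7998e+02  6.0000e-02  1.1761e+02] clk 12.35 q7 0.332 F [-3.5 -9.9 20.1] grip 0.01307045181483709
shift mm now [ 0.9  0.5 -0.2] shift mm in goal frame [ 0.9  0.4 -0.2] turn deg [-0.01  0.06  7.61]
```

```bash
python3 -m crank '0 -0.0004 0 0 0 0 2; 0 -0.0003 0 0 0 0 2; 0 0 0 0 0 0 2; 0 0 0 0 0 0 2; 0 0 0 0 0 0 1; 0 0 0 0 0 0 1; 0 0 0 0 0 0 0; 0 0 0 0 0 0 0' 80
python3 -c "
from h import *
print(telemetry.observe()['moment']);need([.4676,.2038,.097],110)"
```

```text
clock: 13.02
position: [0.4676, 0.2026, 0.0968]
tool_rot: [-3.141, 0.0, 1.884]
force: [-5.4, -6.9, 20.1]
grip_width: 0.0133
finger_force: 81.4
[-1.89140675  1.30082415  0.11973678]
pos [0.4676 0.2026 0.0968] rot [-1.7998e+02  1.0000e-02  1.0796e+02] clk 13.02 q7 0.212 F [-5.4 -6.9 20.1] grip 0.013266839086531479
shift mm now [ 1.2  0.4 -0.2] shift mm in goal frame [ 1.2  0.4 -0.2] turn deg [-0.02  0.01 -2.04]
```

```bash
python3 -m crank '0 -0.0003 0 0 0 0 1; 0 0 0 0 0 0 1; 0 0 0 0 0 0 1; 0 0 0 0 0 0 1; 0 0 0 0 0 0 1; 0 0 0 0 0 0 1; 0 0 0 0 0 0 0; 0 0 0 0 0 0 0' 80
python3 -c "
from h import *
print(telemetry.observe()['moment']);need([.4676,.2038,.097],100)"
```

```text
clock: 13.68
position: [0.4676, 0.2024, 0.0968]
tool_rot: [-3.141, 0.0, 1.78]
force: [-6.8, -6.2, 19.5]
grip_width: 0.0129
finger_force: 81.5
[-1.58662403  1.45628701  0.10296669]
pos [0.4676 0.2024 0.0968] rot [-1.7997e+02  1.0000e-02  1.0197e+02] clk 13.68 q7 0.138 F [-6.8 -6.2 19.5] grip 0.012937299899084001
shift mm now [ 1.4  0.3 -0.2] shift mm in goal frame [ 1.4  0.2 -0.2] turn deg [-0.03  0.01  1.97]
```

```bash
python3 -m crank '0 0 0 0 0 0 1; 0 0 0 0 0 0 1; 0 0 0 0 0 0 1; 0 0 0 0 0 0 1; 0 0 0 0 0 0 0; 0 0 0 0 0 0 0; 0 0 0 0 0 0 0; 0 0 0 0 0 0 0' 100
python3 - <<'E'
from h import *
print(telemetry.observe()['moment']);need([.4676,.2038,.097],100)
z=wgrab("w6"); a=z["p"][130:384,130:400]
cv2.imwrite("pics/w6c.png",cv2.resize(a,None,fx=2.2,fy=2.2)[:,:,::-1])
E
```

```text
clock: 14.35
position: [0.4675, 0.2023, 0.0968]
tool_rot: [-3.141, 0.0, 1.71]
force: [-6.3, -6.7, 22.0]
grip_width: 0.0129
finger_force: 97.0
[-1.71574397  1.62308255  0.29641526]
pos [0.4675 0.2023 0.0968] rot [-1.7996e+02  1.0000e-02  9.7990e+01] clk 14.35 q7 0.087 F [-6.3 -6.7 22. ] grip 0.012885855769225999
shift mm now [ 1.4  0.3 -0.2] shift mm in goal frame [ 1.4  0.3 -0.2] turn deg [-0.04  0.01 -2.01]
```

View pics/w6c.png

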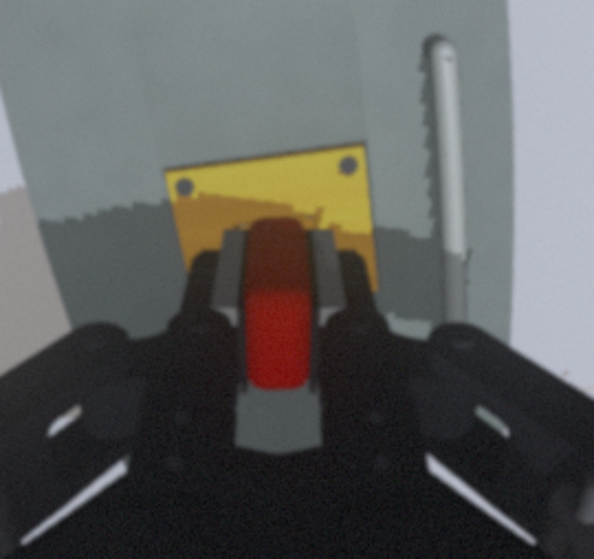

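The picture shows the key still square in the pads. Torque jumped from 0.10 to 0.30 N m at 98°, which marks the stop. I'll add a small margin and check that it holds.

```bash
python3 -m crank '0 0 0 0 0 0 1; 0 0 0 0 0 0 0.5; 0 0 0 0 0 0 0; 0 0 0 0 0 0 0; 0 0 0 0 0 0 0; 0 0 0 0 0 0 0; 0 0 0 0 0 0 0; 0 0 0 0 0 0 0' 100
python3 - <<'E'
from h import *
print(telemetry.observe()['moment']);need([.4676,.2038,.097],100)
F=grab_frame("top"); a=F["pixels"][170:260,200:390]; cv2.imwrite("pics/t2.png",cv2.resize(a,None,fx=4,fy=4,interpolation=cv2.INTER_CUBIC)[:,:,::-1])
E
```

```text
clock: 15.07
position: [0.4675, 0.2023, 0.0969]
tool_rot: [-3.141, 0.0, 1.684]
force: [-5.4, -6.2, 23.2]
grip_width: 0.0127
finger_force: 97.1
[-1.79810735  1.63297326  0.32796284]
pos [0.4675 0.2023 0.0969] rot [-1.7996e+02  1.0000e-02  9.6500e+01] clk 15.07 q7 0.069 F [-5.4 -6.2 23.2] grip 0.012718041946972777
shift mm now [ 1.4  0.2 -0.1] shift mm in goal frame [ 1.4  0.3 -0.1] turn deg [-0.04  0.01 -3.5 ]
```

View pics/t2.png

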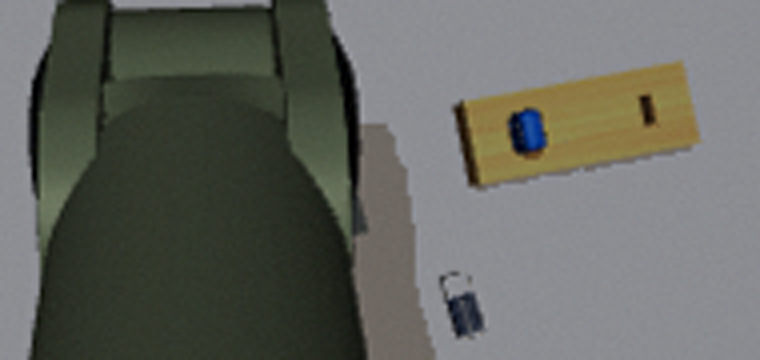

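The blue key and the other items are undisturbed, the key is home, and it is held at the stop with a surplus of torque.

```bash
python3 -c "
from workcell import bot
print(bot.job_done())"
```

```text
the job is handed in; nothing more can be done
None
```

The job is handed in at about 15 s of the 51 s allowed: the red key is pushed home, turned clockwise to its stop and still gripped, and the last top view shows the blue key still in its slot; no verdict was returned.

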